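Brake lever check on a tray trolley's push handle

TASK

On the potting bench stands the push handle of a seedling-tray trolley with two hand levers; check the brake, which is the longer lever. With the outside of the fingers press the long lever gently in towards the bar until it stops, let it come fully out again, then press it in to its stop a second time and finish while still holding it there, so that I can gauge the gap left to the bar. Do not grip the lever or reach between it and the bar, and touch neither the bar, the short lever nor the things standing about.

Things in the scene. Friction and masses are not known exactly. Their poses are not given: they have to be found in the camera images.
- handlebar: Push handle fixed on the bench: level steel tube 28 mm thick (33 at two rubber sleeves), 540 mm long, axis 120 mm up, a leg and 110 x 60 mm foot at either end. Origin on the bench under the tube's middle; y along the tube, x level across it, away from the robot. Both levers are on its -x (robot's) side at tube height, blades running from pivot towards -y; which sits further to +y varies.
- long_press (a point): Where to press the long lever: on the blade's outer (robot-side) face, 115 mm from its pivot, 120 mm above the bench. Moves with the lever: x across the blade, in towards the bar; -y along the blade to its free end; z up. Blade: bare aluminium, straight, 10 mm thick, 18 mm tall, 165 mm from pivot to the centre of the 22 mm end ball.
- long_pivot (a point): Pivot of the long lever, at the blade's mid thickness and height, 50 mm to the robot's side of the tube's axis, between the jaws of its mount. Axes as for long_press; turns with the lever.
- long_lever (a joint): Angle of the long lever about its upright pivot, rad: 0 = out (sprung back), blade splayed 0.46 from the tube; 0.40 = pressed in to its hard stop, with about 35 mm left to the tube at the pressing point, which has moved about 45 mm, mainly across the tube. Takes about 2 N there to start, 5 N just before the stop, where force rises sharply.
- short_lever (a joint): Angle of the short lever, rad: 0 = let out, 0.40 = pressed in; leave it at 0. Same make and mount, on the same tube.
- long_mount: Aluminium mount of the long lever, clamped round the tube: collar 42 mm across, 26 mm along the tube, with two jaws, 34 mm tall together, reaching 56 mm from the tube axis to the pivot. Origin on the tube's axis, 120 mm up, axes as the handlebar's.
- short_tip (a point): Centre of the 22 mm ball at the free end of the short lever (blade 95 mm from pivot to ball, 10 mm thick, 18 mm tall), 120 mm above the bench.
- short_mount: Mount of the short lever, clamped round the tube just like that of the long one. Origin on the tube's axis, axes as the handlebar's.
- pot_clay: Bystander, loose, leave alone: small clay pot, 68 mm across, 62 mm tall, standing in front of the handle, robot's side. Origin under it on the bench.
- pot_black: Bystander, loose, leave alone: small black plastic pot, 60 mm across, 55 mm tall, standing behind the handle. Origin under it on the bench.
- spanner: Bystander, loose, leave alone: steel spanner, 140 mm long, lying flat under the handle. Origin under it on the bench.
- marker_block: Bystander, loose, leave alone: wooden block 50 x 70 x 35 mm with white plant markers in it, 80 mm tall in all, behind the handle. Origin under it on the bench.
- spray: Bystander, loose, leave alone: white bottle with black cap, 66 mm across, 170 mm tall, far left. Origin under it on the bench.
- trowel: Bystander, loose, leave alone: hand trowel about 290 mm long lying flat, at the right. Origin under it on the bench.
- jar: Bystander, loose, leave alone: glass jar, 64 mm across, 85 mm tall, at the right. Origin under it on the bench.
- tamper: Bystander, loose, leave alone: wooden seed tamper, 50 mm square foot and T handle, standing 86 mm tall, in front of the handle, robot's side. Origin under it on the bench.

How it is judged:
By the outcome, as a careful person would: the job done as asked, in the order asked, and still so for the second after the job is handed in, while the arm keeps its last pose, push and grip.
It also fails if it takes over 42 s, if anything falls off the work surface, if the arm or the gripper's body presses on something with over 40 N, if the wrist force passes 120 N, or if a joint passes its speed limit or range.

ROBOT

A 7-joint arm with a two-finger parallel gripper is mounted at the origin on the work surface. World frame = base frame: x ahead of the robot, y to its left, z up, the work surface at z = 0. Lengths are in m, angles in rad, forces in N, time in s.
With the tool pointing down it reaches from about 0.4 to 0.85 m from the base axis. Payload 4.5 kg.
Tool frame: the origin (TCP) lies midway between the tips of the shut fingers; the grasp point (between the pads) lies 19 mm behind it; x points along the fingers, y is the direction in which the jaws open and shut, and the axes are right-handed (so a half turn about x gives the same grasp; the last joint's range is limited). The gripper opens to 85 mm and grips with 20 to 120 N. Pads are 22 mm wide; open, the fingers measure 114 mm over their backs; the gripper's body (76 mm by 85 mm) begins 54 mm behind the grasp point. The pads swing forward as they close: fully open they stand 13 mm farther back than shut.
Start: joints at [-1.26, 0.689, -0.195, 1.565, 0.157, 0.902, -0.215], TCP at [0.171, 0.601, 0.231] pointing down, gripper open.
Joint ranges: [-3.01, 3.01], [-0.46, 2.08], [-1.47, 1.51], [0.13, 2.56], [-1, 4.14], [0.04, 2.09], [-2.66, 2.66]. Speed limits (rad/s): [2.57, 2.57, 3.14, 3.14, 3.14, 3.14, 3.14].

INTERFACE

Orientations are given as a 3x3 rotation matrix whose columns are the frame's x, y, z axes.
In Python, from rig import bot, optics gives the robot as it stands. The module is installed in compiled form; this text tells all that it offers.
- The arm moves only by the tool apply_moves, never from a script. Its argument "rows" is a list that holds one entry, the list of rows, each a list of 7 numbers: the turn, a rotation vector about the world's x, y, z in degrees, then the shift along the world's x, y, z in m, then the opening, from -1 (shut) to 1 (fully open), so that 0 is half open. A call has 1 to 12 rows; each row is the pose to reach, as a shift and turn from the pose commanded when the call began; what a row does not reach only later rows make up. A row lasts 1/10 s, in which the tool goes at most 50 mm and 8.59 degrees, less where a joint would pass 70% of its speed; a pose out of reach is approached as far as the arm can. A call with a gripper value outside its range is refused whole. The fingers move at their own pace and stop on an object; "grip_force" is the grip in N (left out, the last holds). Time passes only in rows, so rows that repeat a pose let the fingers close. It gives the time, the measured TCP pose, the force and the opening at its end, in the units of the state.
- bot.sense(): the state, without advancing time (a new reading comes with each control period).
- optics.get_image(name): name is "scene" or "side" or "wrist"; returns a dict with "pixels" (480x640x3 uint8, red, green, blue), "fx", "fy", "cx", "cy" (pixels), "k1" (the pictures are not rectified: a ray, as slopes to the right and down, at radius r is drawn at 1 + k1 r^2 times it, then the intrinsics apply), "xyz" and "rotation" of the camera in the world. Camera axes: x right, y up, looking along -z (the intrinsics and any distortion apply to the point x, -y, -z); pixel columns grow to the right and rows downward; lengths in m; the calibration is good to about 2 mm. A picture is of the moment at which its call begins. There is no depth.
- bot.finish_job(): hands the job in, once; it reports no verdict.
The state is a dict: "time_s": time; "joint_pos": joint angles; "qvel": joint speeds; "effort": joint torques, N m; "ee_pos": TCP position; "tcp_rot": TCP orientation; "wrist_force": force on the tool from outside, world axes, zero at the start; "moment": the same for the moment, N m; "width": opening from 0.0 (shut) to 1.0 (fully open).
Only numpy, scipy, OpenCV 4.12 (cv2) and the standard library are available. Lean on these libraries where they do the work, as an engineer would, in place of code of your own. Each camera call takes 0.05 s, during which the arm holds its last target.

## Working session

There is one attempt and no reset: what is moved stays moved. The work goes in short steps, Python scripts to look and compute and a tool call to move; the robot and the scene stay as the last step left them, time stands still between calls to the robot, and variables do not carry over. Pictures are saved under pics/ and viewed, and the job is handed in when it is done.

Besides the shell and the picture viewer there is one more tool, called after "Call:" as name(argument=value, ...), one argument or row to a line, values as JSON. apply_moves: Moves the arm, as the interface text tells. Its arguments: {"type":"object","properties":{"rows":{"type":"array","items":{"type":"array","items":{"type":"array","items":{"type":"number"}}}},"grip_force":{"type":"number"}},"required":["rows"]}

```bash
mkdir -p pics; cat > h.py <<'E'
import numpy as np, cv2
from rig import bot, optics
def snap(n,f):
    d=optics.get_image(n); cv2.imwrite(f'pics/{f}.png',d['pixels'][:,:,::-1]); np.save(f'pics/{f}.npy',d,allow_pickle=True); return d
def load(f): return np.load(f'pics/{f}.npy',allow_pickle=True).item()
def ray(d,u,v):
    K=np.array([[d['fx'],0,d['cx']],[0,d['fy'],d['cy']],[0,0,1]])
    p=cv2.undistortPoints(np.array([[[u,v]]],float),K,np.array([d['k1'],0,0,0.]))[0,0]
    r=np.array(d['rotation'])@np.array([p[0],-p[1],-1]); return np.array(d['xyz']),r/np.linalg.norm(r)
def onz(d,u,v,z):
    o,r=ray(d,u,v); return o+r*(z-o[2])/r[2]
def proj(d,P):
    q=np.array(d['rotation']).T@(np.array(P)-np.array(d['xyz'])); a,b=q[0]/-q[2],-q[1]/-q[2]
    s=1+d['k1']*(a*a+b*b); return d['cx']+d['fx']*a*s, d['cy']+d['fy']*b*s
E
python3 - <<'E'
from h import *
for n in ['scene','side','wrist']:
    d=snap(n,n+'0'); print(n,d['xyz'],np.round(d['rotation'],3).tolist(),d['fx'],d['k1'])
print(bot.sense())
E
```

```text
scene [ 1.40670711 -0.01817133  0.77384318] [[0.069, -0.623, 0.779], [0.998, 0.051, -0.048], [-0.01, 0.78, 0.625]] 466.9316034937229 0.040546294452125084
side [0.02186029 0.74756057 1.15190895] [[-0.815, 0.439, -0.377], [-0.579, -0.619, 0.53], [-0.001, 0.651, 0.759]] 531.813121193497 -0.12812247958765732
wrist [0.10698269 0.62031542 0.37360783] [[0.272, -0.929, -0.251], [0.962, 0.262, 0.073], [-0.002, -0.262, 0.965]] 364.34671539135695 0.00029776603029066953
{'time_s': 0.15, 'joint_pos': array([-1.26019403,  0.68977658, -0.19455528,  1.56607846,  0.15732461,
        0.90247371, -0.21510438]), 'qvel': array([-0.0003268 , -0.00179077,  0.00065515, -0.00433175,  0.00110321,
        0.00224426,  0.00058873]), 'effort': array([-1.38026568e-03, -5.39936185e+01, -1.26799744e+00, -1.58718485e+01,
        9.37563018e-03,  6.46670247e-03, -2.36441501e-06]), 'ee_pos': array([0.17069641, 0.60074995, 0.23068528]), 'tcp_rot': array([[-2.72098024e-04,  2.73189999e-01,  9.61960056e-01],
       [-1.31464780e-03,  9.61959163e-01, -2.73190118e-01],
       [-9.99999099e-01, -1.33897316e-03,  9.74014437e-05]]), 'wrist_force': array([ 0.33477098,  0.98693022, -0.89216016]), 'moment': array([-0.05777102, -0.04732003, -0.05367798]), 'width': 1.0000147279700347}
```

View pics/scene0.png

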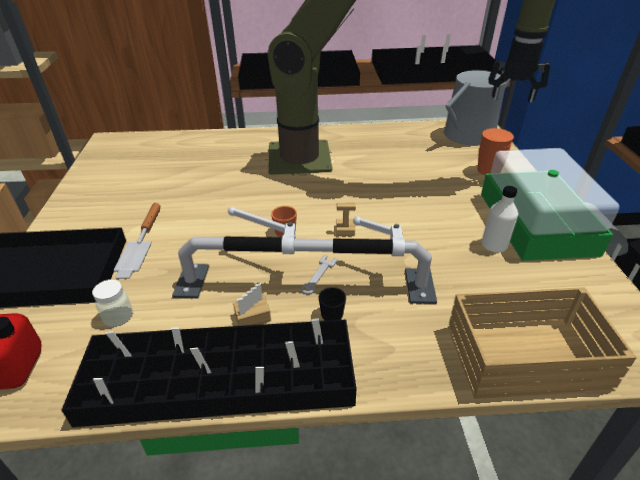

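View pics/side0.png

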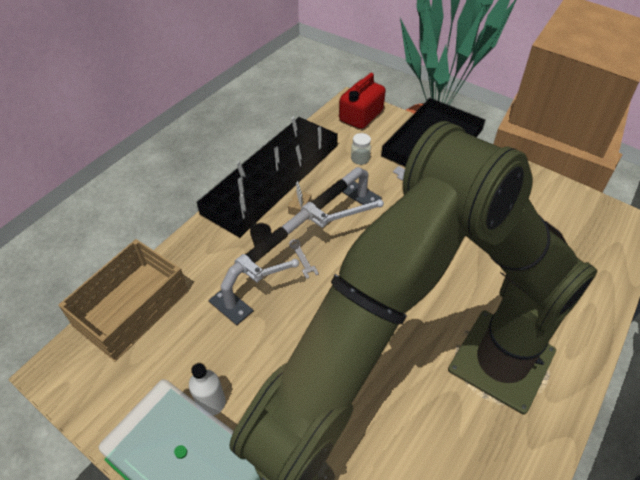

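View pics/wrist0.png

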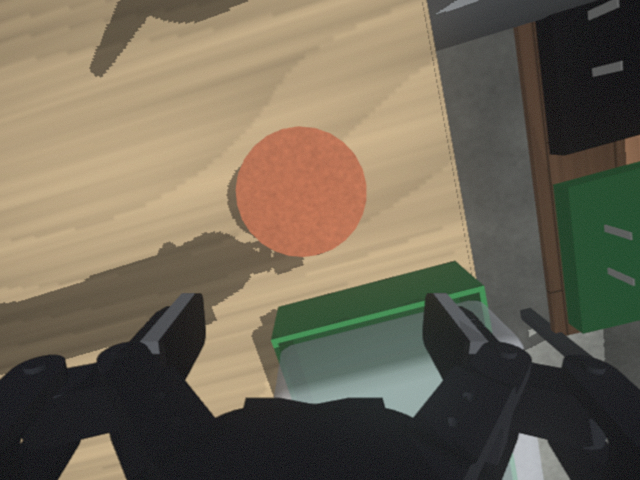

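The scene view shows the long lever with its ball at about (232,211) and its pivot near (289,230). The short lever's ball is at about (358,220). In the side view the long ball is at about (379,204). I'll zoom in to measure them.

```bash
python3 - <<'E'
from h import *
a=load('scene0')['pixels'][190:310,170:440,::-1]; cv2.imwrite('pics/zs.png',cv2.resize(a,None,fx=2.9,fy=2.9,interpolation=cv2.INTER_CUBIC))
a=load('side0')['pixels'][160:330,200:400,::-1]; cv2.imwrite('pics/zd.png',cv2.resize(a,None,fx=3.5,fy=3.5,interpolation=cv2.INTER_CUBIC))
E
```

```text
(no output)
```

View pics/zs.png

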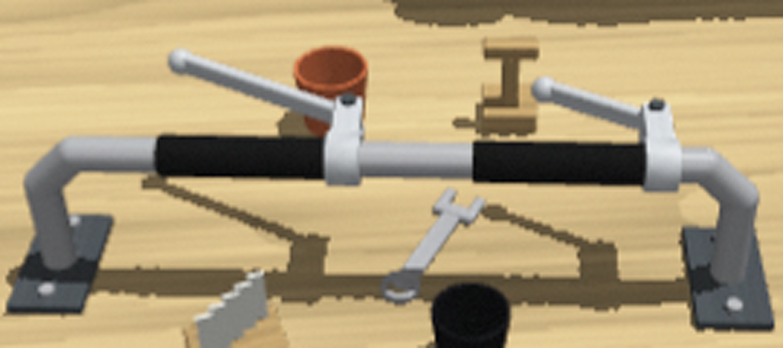

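View pics/zd.png

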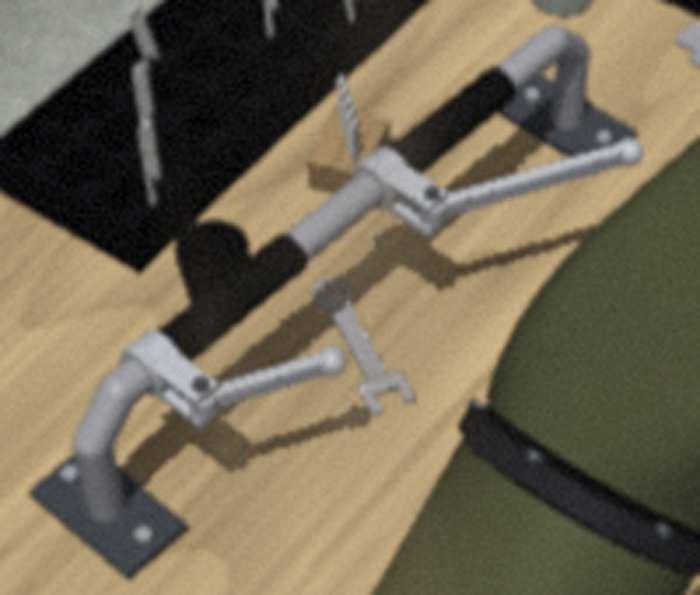

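```bash
cat >> h.py <<'E'
def tri(d1,p1,d2,p2):
    o1,r1=ray(d1,*p1);o2,r2=ray(d2,*p2)
    t=np.linalg.lstsq(np.c_[r1,-r2],o2-o1,rcond=None)[0]; a,b=o1+t[0]*r1,o2+t[1]*r2
    return (a+b)/2,np.linalg.norm(a-b)
E
python3 - <<'E'
from h import *
s=load('scene0');d=load('side0')
f=lambda p:(p[0]/2.9+170-.33,p[1]/2.9+190-.33); g=lambda p:(p[0]/3.5+200-.36,p[1]/3.5+160-.36)
P={}
for n,a,b,z in [('lball',(177,61),(630,151),.12),('lpiv',(347,99),(433,192),.14),('sball',(543,89),(334,360),.12),('spiv',(656,104),(202,383),.14)]:
    p,e=tri(s,f(a),d,g(b));P[n]=p;print(n,p.round(4),'gap',round(e,4),onz(s,*f(a),z).round(4),onz(d,*g(b),z).round(4))
for n in 'ls':
    v=P[n+'ball']-P[n+'piv'];print(n,np.linalg.norm(v[:2]),np.degrees(np.arctan2(v[0],-v[1])))
v=P['lpiv']-P['spiv'];print('tube dir deg',np.degrees(np.arctan2(v[0],-v[1])))
# feet corners scene, on bench z~.006
for a in [(8,309),(78,310),(112,216),(47,216),(697,325),(773,328),(746,229),(683,229)]: print(onz(s,*f(a),.006).round(3))
for n,a,z in [('clay rim',(331,72),.062),('tamper top',(510,45),.086),('tamper foot',(508,122),.01)]: print(n,onz(s,*f(a),z).round(3))
E
```

```text
lball [ 0.4688 -0.1758  0.1202] gap 0.0022 [ 0.4697 -0.1748  0.12  ] [ 0.4689 -0.1774  0.12  ]
lpiv [ 0.5584 -0.0355  0.1396] gap 0.0037 [ 0.5608 -0.0339  0.14  ] [ 0.558  -0.0373  0.14  ]
sball [0.5329 0.1225 0.1205] gap 0.0036 [0.5337 0.124  0.12  ] [0.5328 0.1203 0.12  ]
spiv [0.5852 0.2025 0.1397] gap 0.0036 [0.5869 0.2038 0.14  ] [0.5845 0.2008 0.14  ]
l 0.1664698587409668 -32.57064765445421
s 0.09553471379709934 -33.177566787259686
tube dir deg -6.411769582106056
[ 0.635 -0.308  0.006]
[ 0.64  -0.253  0.006]
[ 0.531 -0.239  0.006]
[ 0.526 -0.294  0.006]
[0.694 0.227 0.006]
[0.702 0.284 0.006]
[0.59  0.291 0.006]
[0.586 0.239 0.006]
clay rim [ 0.415 -0.049  0.062]
tamper top [0.421 0.111 0.086]
tamper foot [0.435 0.109 0.01 ]
```

```bash
cat > plan.py <<'E'
import numpy as np
piv=np.array([.5584,-.0355]);a0=np.radians(-122.6)
def c(th,off=.0145,gap=0,s=.115):
    a=a0+th;u=np.array([np.cos(a),np.sin(a)]);n=np.array([-u[1],u[0]])
    return piv+s*u-(.005+off+gap)*n
if __name__=='__main__':
    print('gap40',c(0,gap=.04),'gap10',c(0,gap=.01))
    for t in np.linspace(0,.4,9): print(round(t,2),c(t).round(4),round(np.degrees(t),1))
E
python3 plan.py; python3 -c "
from h import *
s=load('scene0')
print(onz(s,500,240,.0),onz(s,509,190,.17))"
```

```text
gap40 [ 0.44631544 -0.10032516] gap10 [ 0.47158901 -0.11648829]
0.0 [ 0.48   -0.1219] 0.0
0.05 [ 0.4844 -0.1257] 2.9
0.1 [ 0.489  -0.1293] 5.7
0.15 [ 0.4938 -0.1326] 8.6
0.2 [ 0.4987 -0.1357] 11.5
0.25 [ 0.5038 -0.1386] 14.3
0.3 [ 0.509  -0.1412] 17.2
0.35 [ 0.5144 -0.1435] 20.1
0.4 [ 0.5198 -0.1456] 22.9
[0.48970262 0.50915746 0.        ] [0.51202855 0.48176228 0.17      ]
```

Call:
apply_moves(
  rows=[
    [[0, 0, 4, 0.02, -0.03, 0, -1], [0, 0, 8, 0.04, -0.06, 0, -1], [0, 0, 12, 0.06, -0.095, 0, -1], [0, 0, 16, 0.08, -0.13, 0, -1], [0, 0, 20, 0.1, -0.165, 0, -1], [0, 0, 24, 0.12, -0.2, 0, -1], [0, 0, 28, 0.14, -0.235, 0, -1], [0, 0, 32, 0.155, -0.27, 0, -1], [0, 0, 36, 0.17, -0.305, 0, -1], [0, 0, 38, 0.18, -0.33, 0, -1], [0, 0, 40, 0.19, -0.35, 0, -1], [0, 0, 40, 0.19, -0.35, 0, -1]],
  ],
  grip_force=60,
)

```text
time_s: 1.35
ee_pos: [0.362, 0.2474, 0.2309]
tcp_rot: [[-0.0, -0.404, 0.915], [-0.003, 0.915, 0.404], [-1.0, -0.003, -0.002]]
wrist_force: [0.6, -0.4, 0.0]
width: -0.004
```

Call:
apply_moves(
  rows=[
    [[0, 0, 3, 0.01, -0.03, 0, -1], [0, 0, 6, 0.02, -0.065, 0, -1], [0, 0, 10, 0.03, -0.1, 0, -1], [0, 0, 14, 0.04, -0.135, 0, -1], [0, 0, 18, 0.05, -0.17, 0, -1], [0, 0, 22, 0.058, -0.205, 0, -1], [0, 0, 26, 0.066, -0.24, 0, -1], [0, 0, 29, 0.072, -0.275, 0, -1], [0, 0, 31, 0.078, -0.305, 0, -1], [0, 0, 33, 0.082, -0.33, 0, -1], [0, 0, 33.6, 0.084, -0.347, 0, -1], [0, 0, 33.6, 0.084, -0.347, 0, -1]],
  ],
)

```text
time_s: 2.55
ee_pos: [0.4451, -0.0975, 0.231]
tcp_rot: [[-0.0, -0.843, 0.538], [-0.0, 0.538, 0.843], [-1.0, 0.0, -0.0]]
wrist_force: [-0.9, 0.8, -0.1]
width: -0.003
```

```bash
python3 - <<'E'
from h import *
for n in ['scene','side','wrist']: snap(n,n+'1')
a=cv2.imread('pics/scene1.png')[100:310,170:440]; cv2.imwrite('pics/zs1.png',cv2.resize(a,None,fx=2.8,fy=2.8,interpolation=cv2.INTER_CUBIC))
b=bot.sense();print(b['ee_pos'],b['tcp_rot'].round(3).tolist(),b['wrist_force'],b['joint_pos'].round(2))
E
```

```text
[ 0.44496087 -0.0940688   0.2314069 ] [[0.0, -0.846, 0.532], [0.001, 0.532, 0.846], [-1.0, 0.0, 0.001]] [ 0.70687448 -0.15074491  0.08143398] [ 0.55  0.54 -0.67  2.04  0.5   0.73  2.14]
```

View pics/zs1.png

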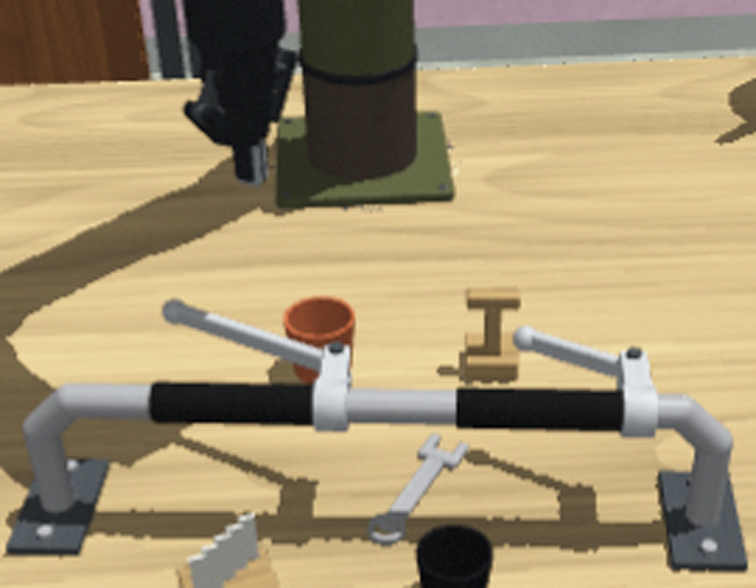

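View pics/wrist1.png

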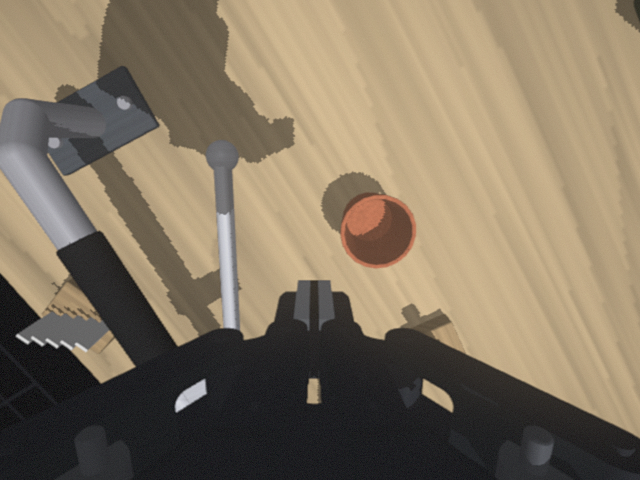

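View pics/side1.png

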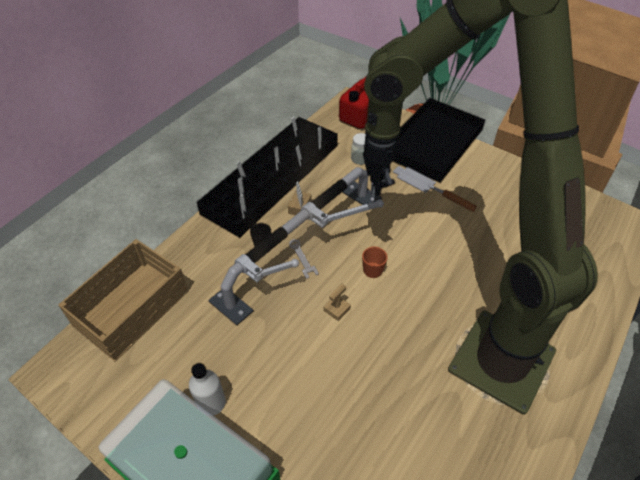

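The lever ball is at (222,155) in the wrist view, and the blade lies parallel to the finger backs as planned. The narrow fingertips are longer than the blade is tall. Next I descend beside the lever, with about 40 mm between them.

Call:
apply_moves(
  rows=[
    [[0, 0, 0, 0, -0.002, -0.02, -1], [0, 0, 0, 0, -0.004, -0.045, -1], [0, 0, 0, 0, -0.004, -0.07, -1], [0, 0, 0, 0, -0.004, -0.095, -1], [0, 0, 0, 0, -0.004, -0.115, -1], [0, 0, 0, 0, -0.004, -0.128, -1], [0, 0, 0, 0, -0.004, -0.128, -1], [0, 0, 0, 0, -0.004, -0.128, -1], [0, 0, 0, 0, -0.004, -0.128, -1]],
  ],
)

```text
time_s: 3.6
ee_pos: [0.4454, -0.0991, 0.1041]
tcp_rot: [[0.001, -0.846, 0.533], [0.0, 0.533, 0.846], [-1.0, -0.001, 0.001]]
wrist_force: [-0.8, -0.1, -0.2]
width: 0.003
```

```bash
python3 - <<'E'
from h import *
for n in ['scene','wrist']: snap(n,n+'2')
a=cv2.imread('pics/scene2.png')[170:310,170:440]; cv2.imwrite('pics/zs2.png',cv2.resize(a,None,fx=2.9,fy=2.9,interpolation=cv2.INTER_CUBIC))
b=bot.sense();print(b['time_s'],b['ee_pos'],b['tcp_rot'].round(3).tolist(),b['wrist_force'],b['joint_pos'].round(2))
E
```

```text
3.7 [ 0.44532042 -0.09958441  0.10407235] [[0.002, -0.846, 0.534], [0.0, 0.534, 0.846], [-1.0, -0.001, 0.001]] [-0.82298284 -0.20231086 -0.20291033] [ 0.37  0.74 -0.41  2.17  0.79  0.39  1.89]
```

View pics/zs2.png

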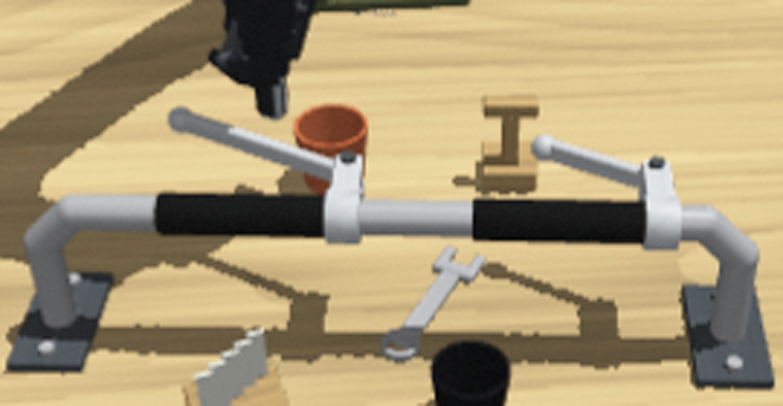

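View pics/wrist2.png

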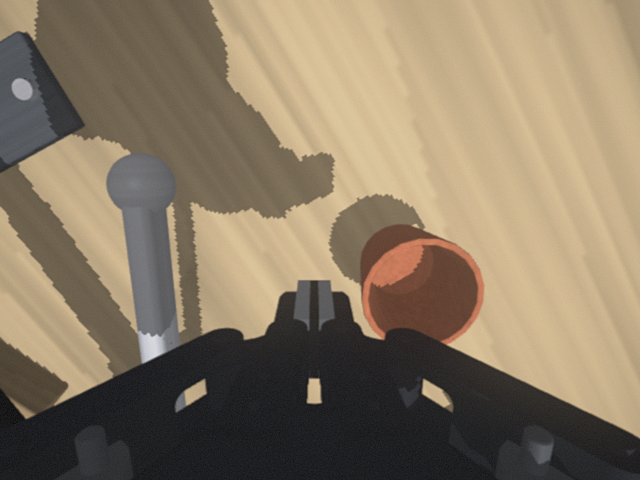

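```bash
python3 - <<'E'
from h import *
d=load('wrist2');b=bot.sense();R=b['tcp_rot'];p=b['ee_pos']
for x in [0,-.02,-.04,-.06]:
    for y in [0,.0145,-.0145]:
        for z in [-.011,0.011]: print(x,y,z,np.round(proj(d,p+R@np.array([x,y,z]))))
# blade edges at tip height
for y in (.0395,.0495): print(proj(d,p+R@np.array([-.025,-y-.0145,-.04])))
print(proj(d,[.4688,-.1758,.12]))
E
python3 -c "
import cv2
a=cv2.imread('pics/wrist2.png')[250:480,160:480];cv2.imwrite('pics/zw2.png',cv2.resize(cv2.convertScaleAbs(a,alpha=2.5,beta=20),None,fx=2.5,fy=2.5))"
```

```text
0 0 -0.011 [312. 272.]
0 0 0.011 [312. 320.]
0 0.0145 -0.011 [346. 272.]
0 0.0145 0.011 [345. 320.]
0 -0.0145 -0.011 [277. 272.]
0 -0.0145 0.011 [278. 320.]
-0.02 0 -0.011 [311. 292.]
-0.02 0 0.011 [311. 345.]
-0.02 0.0145 -0.011 [351. 292.]
-0.02 0.0145 0.011 [350. 345.]
-0.02 -0.0145 -0.011 [272. 292.]
-0.02 -0.0145 0.011 [273. 345.]
-0.04 0 -0.011 [311. 318.]
-0.04 0 0.011 [311. 379.]
-0.04 0.0145 -0.011 [358. 318.]
-0.04 0.0145 0.011 [355. 379.]
-0.04 -0.0145 -0.011 [265. 318.]
-0.04 -0.0145 0.011 [267. 379.]
-0.06 0 -0.011 [311. 355.]
-0.06 0 0.011 [311. 425.]
-0.06 0.0145 -0.011 [367. 355.]
-0.06 0.0145 0.011 [363. 425.]
-0.06 -0.0145 -0.011 [255. 354.]
-0.06 -0.0145 0.011 [258. 425.]
(np.float64(147.97016064048012), np.float64(216.58835975841453))
(np.float64(117.69152888606865), np.float64(216.55531109059723))
(np.float64(136.48205852326308), np.float64(177.3970308472882))
```

View pics/zw2.png

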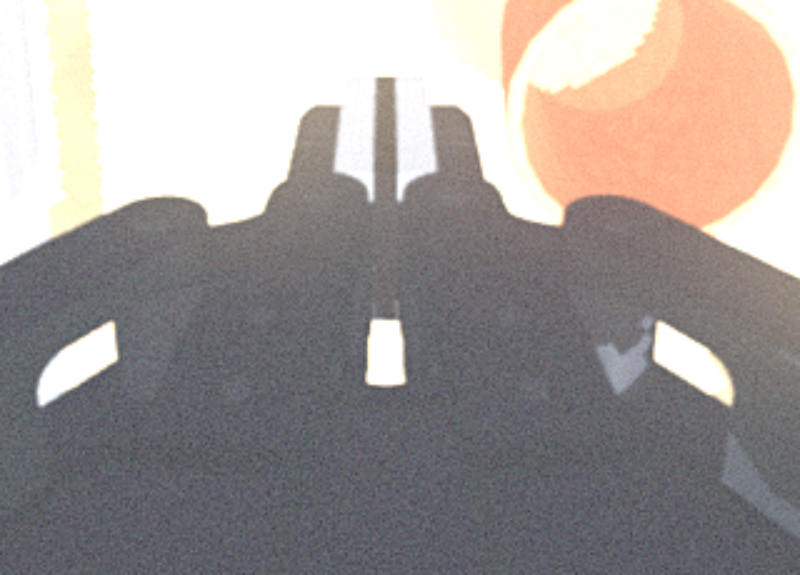

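```bash
python3 - <<'E'
from h import *
d=load('scene2');b=bot.sense();R=b['tcp_rot'];p=b['ee_pos']
a=d['pixels'][140:230,225:295,::-1].copy(); a=cv2.convertScaleAbs(a,alpha=2.2,beta=25)
a=cv2.resize(a,None,fx=6.5,fy=6.5,interpolation=cv2.INTER_CUBIC)
for x in [0,-.02,-.04,-.06]:
    for z in (-.011,.011):
        u,v=proj(d,p+R@np.array([x,-.0145,z])); cv2.circle(a,(int((u-225+.5)*6.5),int((v-140+.5)*6.5)),3,(0,0,255),-1)
    u,v=proj(d,p+R@np.array([x,-.04,0])); cv2.circle(a,(int((u-225+.5)*6.5),int((v-140+.5)*6.5)),3,(0,255,0),-1)
cv2.imwrite('pics/zs3.png',a)
E
```

```text
(no output)
```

View pics/zs3.png

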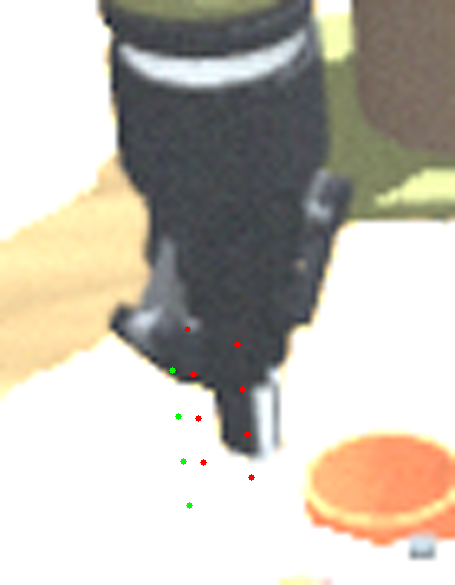

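Call:
apply_moves(
  rows=[
    [[0, 0, 0, 0.006, -0.004, -0.002, -1], [0, 0, 0, 0.015, -0.009, -0.002, -1], [0, 0, 0, 0.022, -0.014, -0.002, -1], [0, 0, 0, 0.027, -0.017, -0.002, -1], [0, 0, 0, 0.03, -0.019, -0.002, -1], [0, 0, 0, 0.03, -0.019, -0.002, -1], [0, 0, 0, 0.03, -0.019, -0.002, -1]],
  ],
)

```text
time_s: 4.4
ee_pos: [0.4745, -0.1186, 0.1012]
tcp_rot: [[-0.001, -0.846, 0.534], [0.0, 0.534, 0.846], [-1.0, 0.001, -0.0]]
wrist_force: [-0.1, -0.1, 0.2]
width: -0.003
```

```bash
python3 - <<'E'
from h import *
d=snap('wrist','wrist3');snap('scene','scene3')
b=bot.sense();print(b['time_s'],b['ee_pos'],b['wrist_force'],b['joint_pos'].round(2))
E
```

```text
4.5 [ 0.47438637 -0.11851838  0.10131958] [-0.08305253 -0.5490205   0.00865335] [ 0.43  0.77 -0.46  2.07  0.75  0.47  1.97]
```

View pics/wrist3.png

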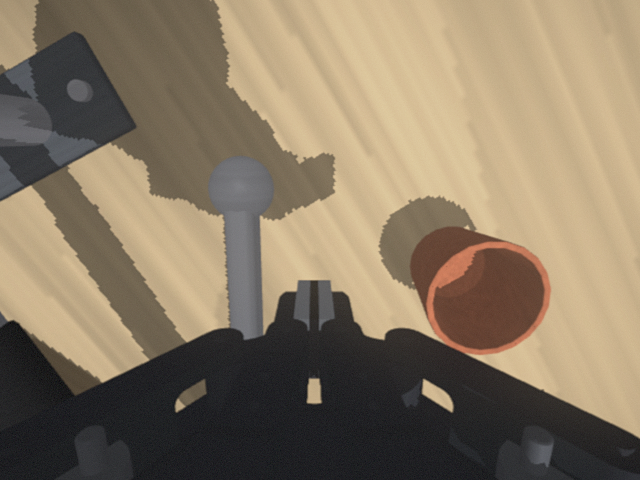

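The blade's face is about 5–6 mm from the finger back (columns 261 and 277 in the wrist view), and the knuckle sits well above the blade. I start the first press slowly, turning the tool with the lever.

Call:
apply_moves(
  rows=[
    [[0, 0, 0, 0.002, -0.001, 0, -1], [0, 0, 0, 0.004, -0.003, 0, -1], [0, 0, 1, 0.006, -0.004, 0, -1], [0, 0, 2, 0.008, -0.006, 0, -1], [0, 0, 4, 0.011, -0.008, 0, -1], [0, 0, 5.7, 0.014, -0.011, 0, -1], [0, 0, 7, 0.016, -0.0125, 0, -1], [0, 0, 8.6, 0.019, -0.014, 0, -1], [0, 0, 10, 0.021, -0.0155, 0, -1], [0, 0, 11.5, 0.0235, -0.017, 0, -1], [0, 0, 11.5, 0.0235, -0.017, 0, -1], [0, 0, 11.5, 0.0235, -0.017, 0, -1]],
  ],
)

```text
time_s: 5.7
ee_pos: [0.498, -0.1358, 0.1012]
tcp_rot: [[-0.001, -0.935, 0.355], [-0.0, 0.355, 0.935], [-1.0, 0.001, -0.0]]
wrist_force: [-2.0, 1.0, 1.6]
width: -0.0
```

```bash
python3 - <<'E'
from h import *
d=snap('wrist','wrist4');snap('scene','scene4')
b=bot.sense();print(b['time_s'],b['ee_pos'],b['wrist_force'],b['joint_pos'].round(2))
a=cv2.imread('pics/scene4.png')[150:290,170:440]; cv2.imwrite('pics/zs4.png',cv2.resize(a,None,fx=2.9,fy=2.9,interpolation=cv2.INTER_CUBIC))
E
```

```text
5.8 [ 0.49792309 -0.13580983  0.10124737] [-2.31067443  1.11487701  1.00028011] [ 0.5   0.81 -0.54  1.99  0.78  0.56  2.19]
```

View pics/wrist4.png

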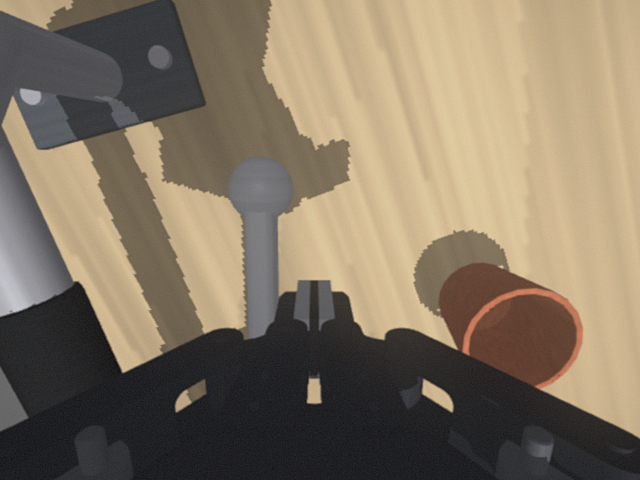

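View pics/zs4.png

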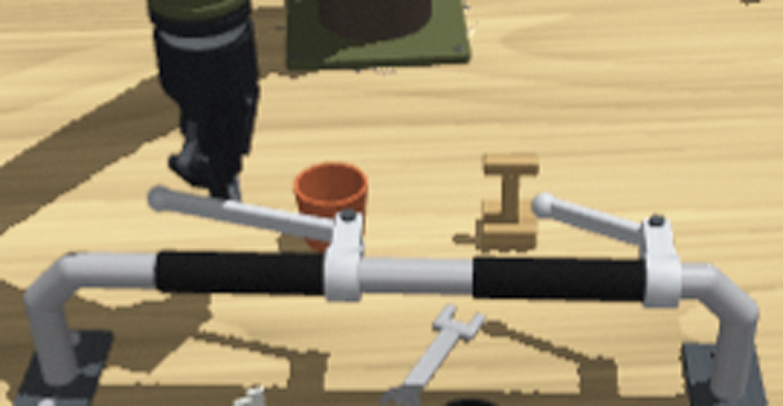

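The lever is moving with the finger back, at about 2.5 N and with the blade still parallel. I'll measure the angle and go on.

```bash
cat >> h.py <<'E'
def ang(d,u,v):
    # relative to the scene-0 reading
    p0=onz(load('scene0'),231.0-.3,211.0-.3,.12)[:2]; P=p0+.165*np.array([-np.cos(np.radians(-122.6)),-np.sin(np.radians(-122.6))])
    p=onz(d,u,v,.12)[:2]; q=p-P
    return np.degrees(np.arctan2(q[1],q[0]))+122.6, np.linalg.norm(q)
E
python3 - <<'E'
from h import *
print(ang(load('scene4'),159/2.9+170-.3,198/2.9+150-.3))
E
```

```text
(np.float64(10.93752412982991), np.float64(0.16274603465438872))
```

Call:
apply_moves(
  rows=[
    [[0, 0, 1.5, 0.0025, -0.0015, 0, -1], [0, 0, 3, 0.005, -0.003, 0, -1], [0, 0, 4.5, 0.008, -0.0045, 0, -1], [0, 0, 5.7, 0.0105, -0.0057, 0, -1], [0, 0, 7, 0.013, -0.007, 0, -1], [0, 0, 8.6, 0.0155, -0.008, 0, -1], [0, 0, 8.6, 0.0155, -0.008, 0, -1]],
  ],
)

```text
time_s: 6.5
ee_pos: [0.5141, -0.1438, 0.1012]
tcp_rot: [[0.0, -0.978, 0.21], [0.0, 0.21, 0.978], [-1.0, -0.0, 0.0]]
wrist_force: [-4.1, 2.5, 1.1]
width: 0.003
```

Call:
apply_moves(
  rows=[
    [[0, 0, 0.5, 0.001, -0.0004, 0, -1], [0, 0, 1, 0.002, -0.0008, 0, -1], [0, 0, 1.5, 0.003, -0.0012, 0, -1], [0, 0, 2, 0.004, -0.0016, 0, -1], [0, 0, 2, 0.004, -0.0016, 0, -1]],
  ],
)

```text
time_s: 7.0
ee_pos: [0.5179, -0.1452, 0.1013]
tcp_rot: [[0.0, -0.984, 0.176], [0.0, 0.176, 0.984], [-1.0, 0.0, 0.0]]
wrist_force: [-4.2, 2.1, 1.1]
width: -0.003
```

Call:
apply_moves(
  rows=[
    [[0, 0, 0.5, 0.001, -0.0004, 0, -1], [0, 0, 0.9, 0.0015, -0.0006, 0, -1], [0, 0, 0.9, 0.0015, -0.0006, 0, -1]],
  ],
)

```text
time_s: 7.3
ee_pos: [0.5193, -0.1459, 0.1013]
tcp_rot: [[-0.0, -0.987, 0.161], [0.0, 0.161, 0.987], [-1.0, 0.0, 0.0]]
wrist_force: [-4.1, 2.8, 0.2]
width: -0.0
```

Call:
apply_moves(
  rows=[
    [[0, 0, 0.3, 0.0007, -0.0002, 0, -1], [0, 0, 0.3, 0.0013, -0.0003, 0, -1], [0, 0, 0.3, 0.0013, -0.0003, 0, -1]],
  ],
)

```text
time_s: 7.6
ee_pos: [0.5199, -0.146, 0.1013]
tcp_rot: [[-0.001, -0.988, 0.155], [0.0, 0.155, 0.988], [-1.0, 0.001, -0.0]]
wrist_force: [-5.6, 3.2, 1.6]
width: 0.002
```

Call:
apply_moves(
  rows=[
    [[0, 0, 0, 0.0006, -0.0001, 0, -1], [0, 0, 0, 0.001, -0.0002, 0, -1], [0, 0, 0, 0.001, -0.0002, 0, -1]],
  ],
)

```text
time_s: 7.9
ee_pos: [0.5201, -0.1461, 0.1012]
tcp_rot: [[-0.003, -0.988, 0.155], [0.0, 0.155, 0.988], [-1.0, 0.003, -0.0]]
wrist_force: [-7.1, 3.9, 4.2]
width: 0.0
```

```bash
python3 - <<'E'
from h import *
d=snap('wrist','wrist5');snap('scene','scene5')
b=bot.sense();print(b['time_s'],b['ee_pos'],b['wrist_force'],b['joint_pos'].round(2))
a=cv2.imread('pics/scene5.png')[150:290,170:440]; cv2.imwrite('pics/zs5.png',cv2.resize(a,None,fx=2.9,fy=2.9,interpolation=cv2.INTER_CUBIC))
E
```

```text
8.0 [ 0.52005898 -0.14610126  0.10123327] [-7.11477334  3.87175976  3.39678253] [ 0.55  0.84 -0.62  1.91  0.8   0.65  2.41]
```

View pics/zs5.png

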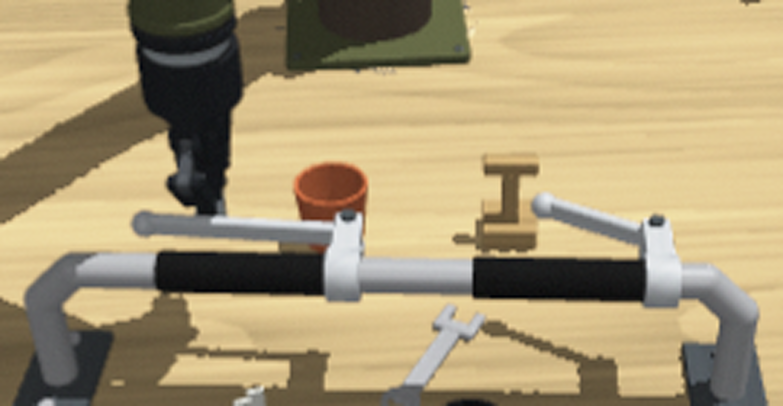

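View pics/wrist5.png

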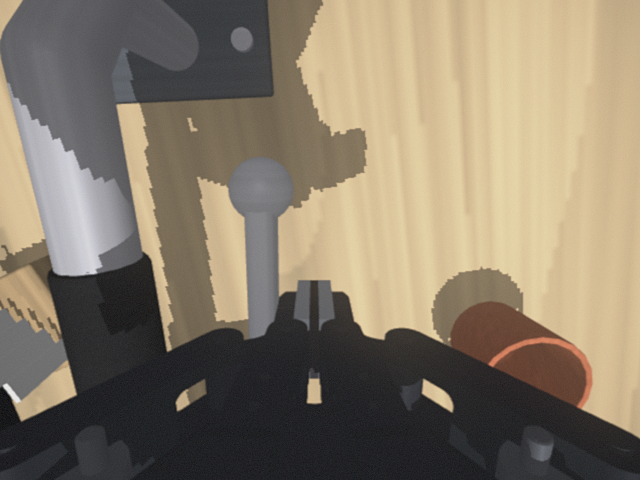

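```bash
python3 - <<'E'
from h import *
print(ang(load('scene5'),143/2.9+170-.3,224/2.9+150-.3))
for f in ['scene0','scene5']:
    d=load(f);a=cv2.cvtColor(d['pixels'],cv2.COLOR_RGB2GRAY)
a=load('scene5')['pixels'][190:250,205:300,::-1];cv2.imwrite('pics/z5b.png',cv2.resize(a,None,fx=8,fy=8,interpolation=cv2.INTER_CUBIC))
b=bot.sense();print(b['moment'])
E
```

```text
(np.float64(23.50449427749018), np.float64(0.1628978522944412))
[ 0.72391394  1.39813212 -0.01091301]
```

View pics/z5b.png

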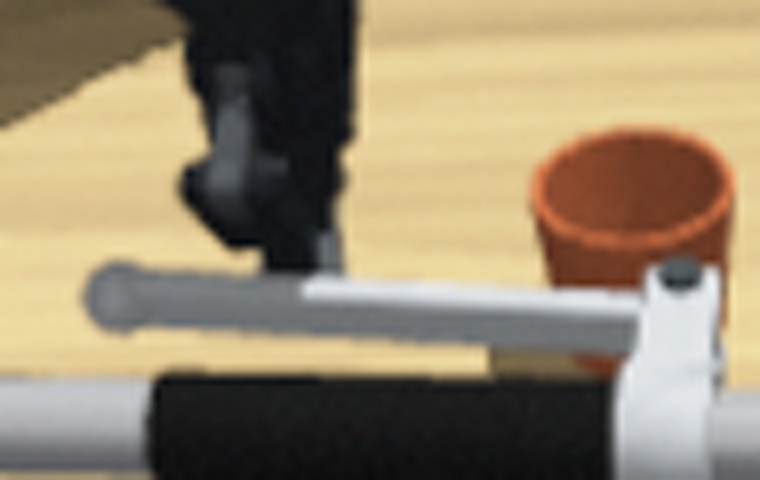

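The lever angle measures about 23.5° (0.41 rad). The TCP stalled at x = 0.520 while the force rose from 5.6 to 7.1 N in x, so this is the stop. Next I release along the same path, to well clear of the lever.

Call:
apply_moves(
  rows=[
    [[0, 0, -1.5, -0.004, 0.001, 0, -1], [0, 0, -4, -0.009, 0.003, 0, -1], [0, 0, -7, -0.014, 0.0055, 0, -1], [0, 0, -10, -0.02, 0.0085, 0, -1], [0, 0, -13, -0.025, 0.012, 0, -1], [0, 0, -16, -0.03, 0.015, 0, -1], [0, 0, -18.5, -0.035, 0.019, 0, -1], [0, 0, -21, -0.039, 0.022, 0, -1], [0, 0, -22.5, -0.043, 0.025, 0, -1], [0, 0, -23.3, -0.047, 0.028, 0, -1], [0, 0, -23.3, -0.055, 0.033, 0, -1], [0, 0, -23.3, -0.055, 0.033, 0, -1]],
  ],
)

```text
time_s: 9.2
ee_pos: [0.4662, -0.1129, 0.1015]
tcp_rot: [[0.0, -0.847, 0.532], [-0.0, 0.532, 0.847], [-1.0, -0.0, 0.0]]
wrist_force: [-0.2, -0.6, 0.8]
width: 0.001
```

Call:
apply_moves(
  rows=[
    [[0, 0, 0, 0, 0, 0, -1], [0, 0, 0, 0, 0, 0, -1], [0, 0, 0, 0, 0, 0, -1], [0, 0, 0, 0, 0, 0, -1], [0, 0, 0, 0, 0, 0, -1]],
  ],
)

```text
time_s: 9.7
ee_pos: [0.4667, -0.1136, 0.1013]
tcp_rot: [[0.0, -0.846, 0.534], [0.0, 0.534, 0.846], [-1.0, -0.0, 0.0]]
wrist_force: [0.0, 0.4, -0.9]
width: -0.001
```

```bash
python3 - <<'E'
from h import *
d=snap('wrist','wrist6');d=snap('scene','scene6')
b=bot.sense();print(b['time_s'],b['ee_pos'],b['wrist_force'])
a=cv2.imread('pics/scene6.png')[190:310,170:440]; cv2.imwrite('pics/zs6.png',cv2.resize(a,None,fx=2.9,fy=2.9,interpolation=cv2.INTER_CUBIC))
E
```

```text
9.8 [ 0.46664451 -0.11352163  0.10129268] [ 0.27144567 -0.24705087 -0.70821548]
```

View pics/zs6.png

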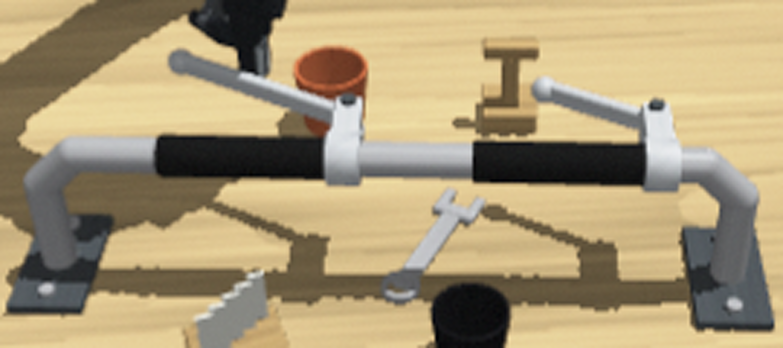

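View pics/wrist6.png

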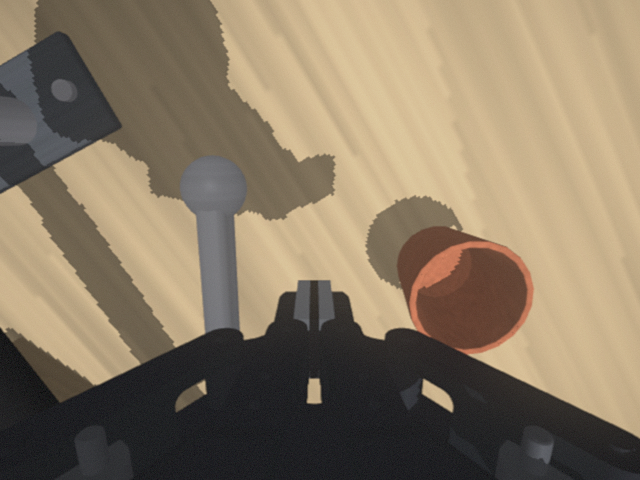

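The lever is fully out again: the ball is back at its original pixel, there is a clear gap to the finger, and no force reads. Now the second press.

Call:
apply_moves(
  rows=[
    [[0, 0, 0, 0.004, -0.0025, 0, -1], [0, 0, 0, 0.008, -0.005, 0, -1], [0, 0, 0, 0.0105, -0.007, 0, -1], [0, 0, 1, 0.013, -0.009, 0, -1], [0, 0, 2.5, 0.0165, -0.011, 0, -1], [0, 0, 4, 0.0195, -0.0135, 0, -1], [0, 0, 6, 0.023, -0.0165, 0, -1], [0, 0, 8.6, 0.0275, -0.0195, 0, -1], [0, 0, 11.5, 0.032, -0.0225, 0, -1], [0, 0, 14, 0.0365, -0.025, 0, -1], [0, 0, 17, 0.0425, -0.028, 0, -1], [0, 0, 18.5, 0.045, -0.0295, 0, -1]],
  ],
)

```text
time_s: 11.0
ee_pos: [0.5112, -0.1426, 0.1011]
tcp_rot: [[-0.001, -0.972, 0.236], [0.001, 0.236, 0.972], [-1.0, 0.001, 0.001]]
wrist_force: [-3.6, 1.8, 2.3]
width: -0.002
```

Call:
apply_moves(
  rows=[
    [[0, 0, 1.2, 0.0025, -0.001, 0, -1], [0, 0, 2.4, 0.0045, -0.0018, 0, -1], [0, 0, 3.5, 0.006, -0.0025, 0, -1], [0, 0, 4.2, 0.0075, -0.003, 0, -1], [0, 0, 4.8, 0.009, -0.0033, 0, -1], [0, 0, 4.8, 0.01, -0.0035, 0, -1], [0, 0, 4.8, 0.01, -0.0035, 0, -1], [0, 0, 4.8, 0.01, -0.0035, 0, -1]],
  ],
)

```text
time_s: 11.8
ee_pos: [0.52, -0.1461, 0.1012]
tcp_rot: [[-0.003, -0.988, 0.155], [0.0, 0.155, 0.988], [-1.0, 0.003, -0.0]]
wrist_force: [-6.2, 4.0, 4.1]
width: 0.003
```

Call:
apply_moves(
  rows=[
    [[0, 0, 0, 0.0007, 0, 0, -1], [0, 0, 0, 0.0007, 0, 0, -1], [0, 0, 0, 0.0007, 0, 0, -1], [0, 0, 0, 0.0007, 0, 0, -1]],
  ],
)

```text
time_s: 12.2
ee_pos: [0.5201, -0.1461, 0.1011]
tcp_rot: [[-0.004, -0.988, 0.155], [-0.0, 0.155, 0.988], [-1.0, 0.004, -0.001]]
wrist_force: [-7.5, 3.4, 4.3]
width: -0.002
```

```bash
python3 - <<'E'
from h import *
d=snap('scene','scene7')
b=bot.sense();print(b['time_s'],b['ee_pos'],b['wrist_force'],b['joint_pos'].round(2))
a=d['pixels'][150:310,170:440,::-1]; cv2.imwrite('pics/zs7.png',cv2.resize(a,None,fx=2.9,fy=2.9,interpolation=cv2.INTER_CUBIC))
e=np.abs(d['pixels'][190:250,205:300].astype(int)-load('scene5')['pixels'][190:250,205:300]).max(2);print((e>40).sum())
E
```

```text
12.25 [ 0.52009249 -0.14608493  0.10114062] [-7.24487896  3.44153409  6.31415243] [ 0.55  0.85 -0.62  1.91  0.8   0.66  2.4 ]
1
```

View pics/zs7.png

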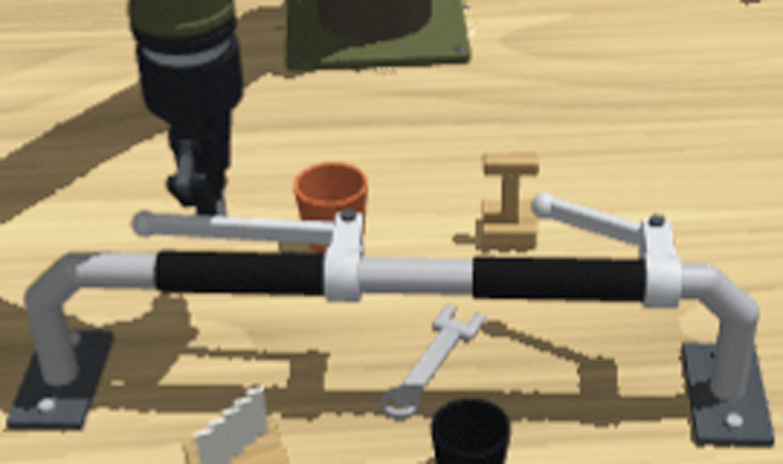

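```bash
python3 -c "
from rig import bot
print(bot.finish_job())"
```

```text
the job is handed in; nothing more can be done
None
```

I pressed the long lever to its stop, let it come fully out, then pressed it to its stop again. I handed the job in at 12.25 s with the arm still holding it there, so you can gauge the gap. I used the back of the shut fingers, about 115 mm from the pivot, and never gripped the lever or reached behind it.

- **First press:** the lever turned to about 23.5° (0.41 rad). The tool stalled at x = 0.520 while the force rose to about 8 N.
- **Release:** the lever's end ball came back to its starting pixel, the fingers were about 10 mm clear of the blade, and the force read zero within noise.
- **Second press (held):** the tool stopped at the same place, and the lever area of the scene image matched the first press to within one pixel. The push is about 8 N sideways.

In the last picture the short lever, pots, spanner, tamper and marker block had not moved. I did not check the spray bottle, jar or trowel again at the end.

**Vertical force:** there is also about 4–6 N of vertical force at the stop. I think it is friction against the blade, because the pictures show the fingers touching nothing else, but I did not confirm it.

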